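# Lean the washed jig plate up to drain

### The job

Take the taller of the two aluminium plates out of the wooden rack and lean it in the grey steel stand to drain: standing on its lower edge with the foot tucked in close behind the low front lip, facing the wall squarely and near the middle of the stand, its upper part resting back against the stand's wall. Leave the shorter plate in the rack, and let go.

Things in the scene. Friction and masses are not known exactly. Their poses are not given: they have to be found in the camera images.
- tall_plate_center (a point): centre of the tall plate: flat bare aluminium, 10 mm thick (x, its normal), 100 mm wide (y), 180 mm tall (z, up in the rack), 0.3 to 0.6 kg; its dark bolt holes are flush. Starts upright in either of the two grooves of a wooden rack on the left half of the bench, and lifts straight out. Its two faces and two ends are alike.
- tall_plate_foot (a point): middle of the tall plate's lower edge face, 90 mm below its centre along its z; same axes as the centre. In the rack it stands on the groove floor, 10 mm above the bench. The rack is fixed, 150 x 80 mm and 40 mm high; its grooves are 90 mm apart, 30 mm deep, 13 mm wide and run along the plates' y.
- short_plate_center (a point): centre of the shorter plate in the rack's other groove: alike, but only 110 mm tall (10 x 100 x 110 mm, same axes). It stays where it is.
- stand_toe (a point): on the fixed grey stand, right half of the bench: point on its floor (4 mm above the bench) at the rear face of its front lip, mid-length. x: from lip to wall (roughly away from the robot); y: left along the lip; z: up. Lip 14 mm high above the floor, 10 thick. Wall: upright, front face at x = 40 mm, 8 thick, 85 high above the floor. Both 160 mm long. Foot at the lip gives a 20 degree lean.
Not all that is in view belongs to the job. Leave any red look-alike of the part that bears tall_plate_center alone.

How it is judged:
At the end, for the whole second after the job is handed in: Tall plate stands on the stand floor, middle of its foot at most 22 mm behind the lip and within 30 mm of the stand middle, leaning back on the wall 8 to 30 degrees from upright, square to it within 11 degrees, released, at rest; short plate within 30 mm of its start (x of tall_plate_foot in the frame of stand_toe between -0.002 and 0.022 m and y of tall_plate_foot in the frame of stand_toe between -0.03 and 0.03 m and z of tall_plate_foot in the frame of stand_toe between -0.004 and 0.008 m and x of tall_plate_center in the frame of stand_toe above 0.018 m and angle between tall_plate_foot's own z axis and vertical between 0.14 and 0.52 rad and angle between the y axis of tall_plate_foot and the y axis of stand_toe, either way round below 0.2 rad and distance of short_plate_center from where it was at the start of the episode below 0.03 m and linear speed of tall_plate below 0.02 m/s); the robot touches nothing.
It fails at once if the short plate is pulled out of its place in the rack (distance of short_plate_center from where it was at the start of the episode above 0.03 m).
It also fails if it takes over 32 s, if anything falls off the work surface, if the arm or the gripper's body presses on something with over 40 N, if the wrist force passes 120 N, or if a joint passes its speed limit or range.

### The arm

A 7-joint arm with a two-finger parallel gripper is mounted at the origin on a cart in front of the work surface, level with it; the furniture and walls round the work are solid. World frame = base frame: x ahead of the robot, y to its left, z up, the work surface at z = 0. Lengths are in m, angles in rad, forces in N, time in s.
With the tool pointing down it reaches from about 0.4 to 0.85 m from the base axis. Payload 10.4 kg.
Tool frame: the origin (TCP) lies midway between the tips of the shut fingers; the grasp point (between the pads) lies 19 mm behind it; z points along the fingers, y is the line along which they close (so a half turn about z gives the same grasp; the last joint's range is limited). The gripper opens to 87 mm and grips with 3 to 60 N. Pads are 19 mm wide; open, the fingers measure 117 mm over their backs; the gripper's body (75 mm by 190 mm) begins 51 mm behind the grasp point.
Start: joints at [-1.195, 0.332, -0.065, 1.46, 0.022, 1.35, -0.088], TCP at [0.243, 0.576, 0.187] pointing down, gripper open.
Joint ranges: [-2.6, 2.6], [-0.5, 2.12], [-1.47, 1.34], [0.16, 2.42], [-1.27, 4.41], [0.06, 2.06], [-2.6, 2.6]. Speed limits (rad/s): [2.22, 2.22, 2.79, 2.79, 3.14, 3.14, 3.14].

### API

Orientations are given as a unit quaternion [x, y, z, w].
In Python, from bench import r gives the robot as it stands.
- The arm moves only by the tool arm_command, never from a script. Its argument "moves" is one flat list of numbers, 4 for each row, row after row: the shift along the tool's x, y, z in cm, then the turn about the tool's z in degrees. A call has 1 to 12 rows; each row shifts and turns the commanded pose from where the row before left it, along the tool's axes as they then stand; what a row does not reach is not made up. A row lasts 1/12 s, in which the tool goes at most 41.7 mm and 7.16 degrees, less where a joint would pass 70% of its speed; a pose out of reach is approached as far as the arm can. A call with a gripper value outside its range is refused whole. "fingers" is the opening in per cent of the stroke, from 0 (shut) to 100 (fully open), set as the call begins (left out, the last holds). The fingers move at their own pace and stop on an object; "squeeze" is the grip in N (left out, the last holds). Time passes only in rows, so rows that do not move let the fingers close. It gives the time, the measured TCP pose, the force, the opening and the grip force at its end, in the units of the state.
- r.read_state(): the state, without advancing time (a new reading comes with each control period).
- r.camera(name): name is "scene" or "top" or "wrist"; returns the picture (400x640x3 uint8, red, green, blue); there is no depth.
- r.camera_info(name): a dict with "fx", "fy", "cx", "cy" (pixels), "origin" and "attitude" of the camera in the world. Camera axes: x right, y up, looking along -z (the intrinsics and any distortion apply to the point x, -y, -z); pixel columns grow to the right and rows downward; lengths in m; the calibration is good to about 2 mm. A picture is of the moment at which its call begins: read the wrist's pose just before it. camera_info takes no time and is no camera call; for the wrist camera it gives the pose at the moment of the call.
- r.close_job(): hands the job in; it is judged then, once.
The state is a dict: "time": time; "joint_positions": joint angles; "joint_vel": joint speeds; "joint_torque": joint torques, N m; "ee_pos": TCP position; "eef_rot": TCP orientation; "ft_force": force on the tool from outside, world axes, zero at the start; "torque": the same for the moment, N m; "width": finger opening in m; "grip_force": force on a finger pad.
Only numpy, scipy, OpenCV 4.12 (cv2) and the standard library are available. Lean on these libraries where they do the work, as an engineer would, in place of code of your own. Each camera call takes 0.05 s, during which the arm holds its last target. There are 200 camera calls.

## Working session

There is one attempt and no reset: what is moved stays moved. The work goes in short steps, Python scripts to look and compute and a tool call to move; the robot and the scene stay as the last step left them, time stands still between calls to the robot, and variables do not carry over. Pictures are saved under pics/ and viewed, at most 10 in all, crops included, and the job is handed in when it is done.

Besides the shell and the picture viewer there is one more tool, called by a JSON object that holds its "op" and its "data". arm_command: Moves the arm, as the interface text tells. Its arguments: {"type":"object","properties":{"moves":{"type":"array"},"fingers":{"type":"number"},"squeeze":{"type":"number"}},"required":["moves"]}

```bash
mkdir -p pics; ls
python3 - <<'E'
from bench import r
import cv2
s=r.read_state(); print(s)
for n in ("scene","top"):
    print(n,r.camera_info(n)); cv2.imwrite(f"pics/{n}0.png",r.camera(n)[:,:,::-1])
E
```

```text
pics
{'time': 0.0, 'joint_positions': array([-1.19458506,  0.33290624, -0.06468638,  1.46095991,  0.02158138,
        1.34987176, -0.08851045]), 'joint_vel': array([ 9.25762874e-04, -1.61659701e-03, -2.65659957e-04, -6.08521256e-04,
       -3.15518209e-05, -3.23217627e-05, -1.08144632e-03]), 'joint_torque': array([ 2.92669074e-04, -6.23270273e+01,  2.46753241e-02, -3.89881468e+01,
       -6.13285415e-02,  3.98272520e-02,  1.55250596e-04]), 'ee_pos': array([0.24253953, 0.57554213, 0.18572359]), 'eef_rot': array([ 1.98089685e-01,  9.80183631e-01, -7.15709050e-04, -1.17866073e-04]), 'ft_force': array([0.70093118, 1.10731313, 0.21559358]), 'torque': array([ 0.03096591, -0.02932583,  0.04273901]), 'grip_force': 0.0, 'width': 0.08659861945611559}
scene {'fx': 515.1031198028596, 'fy': 515.1031198028596, 'cx': 320.66421277587995, 'cy': 199.00462840951278, 'origin': array([ 0.01253904, -0.8199726 ,  0.84521177]), 'attitude': array([ 0.43127533, -0.11417622, -0.21313139,  0.86921827])}
top {'fx': 380.8574105955484, 'fy': 380.8574105955484, 'cx': 319.742370381282, 'cy': 201.3386631148722, 'origin': array([0.35806724, 0.03502919, 0.91165498]), 'attitude': array([ 0.06397249, -0.05702712, -0.7024948 ,  0.70651008])}
```

View pics/scene0.png

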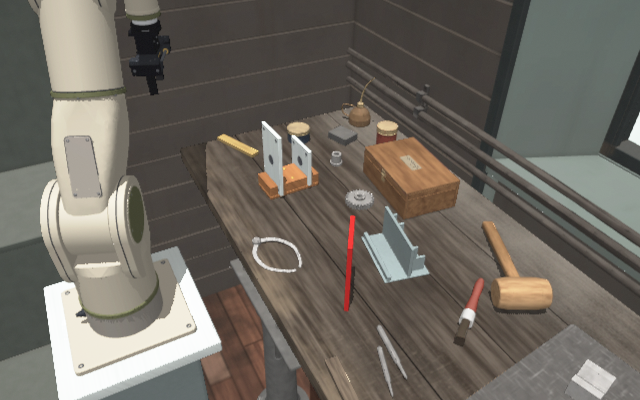

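View pics/top0.png

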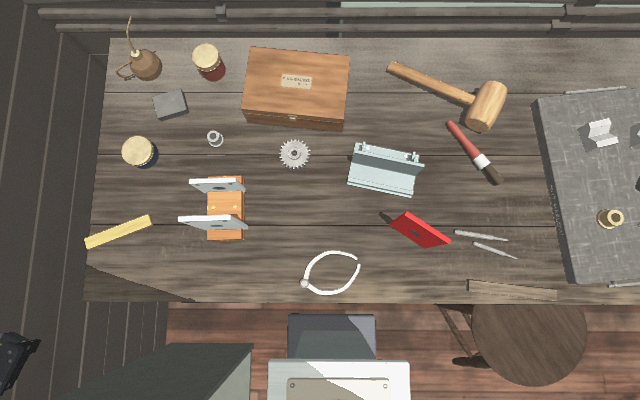

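The scene picture shows a white tall plate at (272,157), a shorter one at (302,160), and a red standing look-alike at (350,265). In the top picture they are at (213,222), (217,185) and (420,230). The tall grey plate in the near groove fits the description, and the red one is to be left alone. The stand is at about (385,170) in top. I'll confirm with one enlarged crop.

Run:
```python
import cv2,numpy as np
t=cv2.imread("pics/top0.png"); s=cv2.imread("pics/scene0.png")
R=lambda i,x,y,w,h,k:cv2.resize(i[y:y+h,x:x+w],None,fx=k,fy=k,interpolation=cv2.INTER_CUBIC)
a=R(t,170,165,80,60+20,5); b=R(t,340,135,80+5,80,4.7)
c=R(s,250,115,80,85,5)[:300]; 
o=np.zeros((600,800,3),np.uint8)
# TL top rack x170 y165 k4; TR top stand x335 y135 k4 ; BL scene rack ; BR scene stand
def P(i,x,y,ox,oy): o[oy:oy+300,ox:ox+400]=R(i,x,y,100,75,4)
P(t,170,170,0,0);P(t,335,130,400,0);P(s,240,120,0,300);P(s,350,205,400,300)
cv2.imwrite("pics/crop.png",o)
```

```text
(no output)
```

View pics/crop.png

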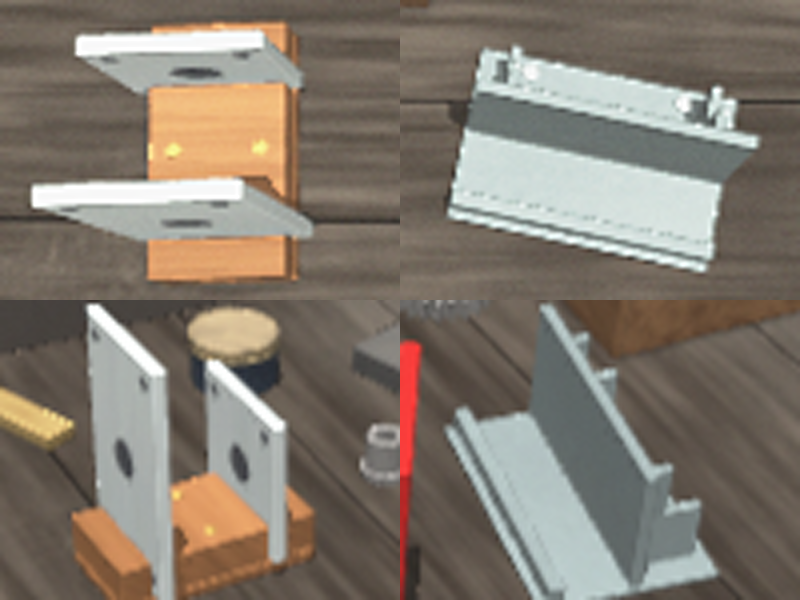

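The crop confirms it. The tall plate stands in the near groove, with its top face at top px (178,216)-(230,221). The short one is in the far groove. The stand's wall-top edge runs from (453,154) to (524,167) and its front lip from (447,184) to (511,198), both to be converted from the crop.

```bash
cat > h.py <<'E'
import numpy as np
from scipy.spatial.transform import Rotation as R
from bench import r
def back(ci,px,z):
    d=np.array([(px[0]-ci["cx"])/ci["fx"],-(px[1]-ci["cy"])/ci["fy"],-1.]); d=R.from_quat(ci["attitude"]).apply(d)
    return ci["origin"]+d*(z-ci["origin"][2])/d[2]
def proj(ci,p):
    q=R.from_quat(ci["attitude"]).inv().apply(np.array(p)-ci["origin"])
    return np.array([ci["cx"]-ci["fx"]*q[...,0]/q[...,2],ci["cy"]+ci["fy"]*q[...,1]/q[...,2]]).T
E
python3 - <<'E'
from h import *
np.set_printoptions(precision=4,suppress=True)
t=r.camera_info("top"); s=r.camera_info("scene")
C=lambda ox,oy,x0,y0,u,v:(x0+(u-ox)/4,y0+(v-oy)/4)
def L(cam,args,pts,z,n):
    P=[back(cam,C(*args,*p),z)[:2] for p in pts]; print(n,*P,'mean',np.mean(P,0), 'len01',np.linalg.norm(P[1]-P[0]))
T=(0,0,170,170);Q=(400,0,335,130);S1=(0,300,240,120);S2=(400,300,350,205)
L(t,T,[(33,186),(240,180),(243,203),(33,207)],.19,'tall')
L(s,S1,[(90,305),(165,376),(171,374),(100,304)],.19,'tall scene')
L(t,T,[(77,36),(266,32),(268,50),(77,53)],.12,'short')
L(t,Q,[(472,95),(755,148)],.089,'wall front top')
L(t,Q,[(450,207),(708,263)],.018,'lip top')
L(t,Q,[(448,215),(706,270)],.0,'base front bottom')
L(s,S2,[(543,305),(650,472)],.089,'wall front top scene')
L(s,S2,[(458,410),(560,600)],.018,'lip top scene')
E
```

```text
tall [0.4521 0.3136] [0.4555 0.2143] [0.4444 0.2123] [0.442  0.3128] mean [0.4485 0.2633] len01 0.09932909233503148
tall scene [0.4516 0.3127] [0.4576 0.2071] [0.4619 0.2077] [0.458  0.3111] mean [0.4573 0.2597] len01 0.1057971798751944
short [0.5421 0.3226] [0.5448 0.2215] [0.5349 0.22  ] [0.5328 0.322 ] mean [0.5387 0.2715] len01 0.10118363817956552
wall front top [ 0.6089 -0.0302] [ 0.5789 -0.1869] mean [ 0.5939 -0.1085] len01 0.15959994348221104
lip top [ 0.5607 -0.022 ] [ 0.5273 -0.1753] mean [ 0.544  -0.0987] len01 0.15694791937903838
base front bottom [ 0.5598 -0.0219] [ 0.5263 -0.1782] mean [ 0.5431 -0.1001] len01 0.15985743640779793
wall front top scene [ 0.6188 -0.0354] [ 0.588  -0.1857] mean [ 0.6034 -0.1105] len01 0.15345172861696807
lip top scene [ 0.57   -0.0262] [ 0.5352 -0.1889] mean [ 0.5526 -0.1075] len01 0.16638555079916456
```

{"op": "arm_command", "data": {"moves": [0,0,-0.9,6.55,0,0,-0.9,6.55,0,0,-0.9,6.55,0,0,-0.9,6.55,0,0,-0.9,6.55,0,0,-0.9,6.55,0,0,-0.9,6.55,0,0,-0.9,6.55,0,0,-0.9,6.55,0,0,-0.9,6.55], "fingers": 100, "squeeze": 30}}

```text
time: 0.93
ee_pos: [0.2426, 0.5758, 0.2765]
eef_rot: [0.699, 0.715, -0.0, 0.0]
ft_force: [-0.0, -0.3, 0.1]
width: 0.0869
grip_force: 0.0
```

{"op": "arm_command", "data": {"moves": [-2.6,1.6,0,0,-2.6,1.6,0,0,-2.6,1.6,0,0,-2.6,1.6,0,0,-2.6,1.6,0,0,-2.6,1.6,0,0,-2.6,1.6,0,0,-2.6,1.6,0,0,-2.6,1.6,0,0,-2.6,1.6,0,0,-2.6,1.6,0,0,0,0,0,0]}}

```text
time: 1.93
ee_pos: [0.4305, 0.289, 0.2767]
eef_rot: [0.7, 0.714, -0.0, 0.001]
ft_force: [-0.1, -0.7, -0.3]
width: 0.0869
grip_force: 0.0
```

Run:
```python
from h import *
import cv2
s=r.read_state();print(s["time"],s["ee_pos"],s["eef_rot"],s["joint_positions"])
print(r.camera_info("wrist")); cv2.imwrite("pics/w1.png",r.camera("wrist")[:,:,::-1])
```

```text
1.9333 [0.43053007 0.28902767 0.27671901] [ 6.99917573e-01  7.14223019e-01 -4.45779758e-05  9.31674474e-04] [-0.97268155  0.05200819  0.30659785  1.60696128 -0.01388237  1.48490132
 -0.6450527 ]
{'fx': 311.78728133425477, 'fy': 311.78728133425477, 'cx': 313.1004260393044, 'cy': 199.78468066719162, 'origin': array([0.42787928, 0.36639444, 0.47471306]), 'attitude': array([-0.14039268, -0.00242239,  0.00915687,  0.99005059])}
```

View pics/w1.png

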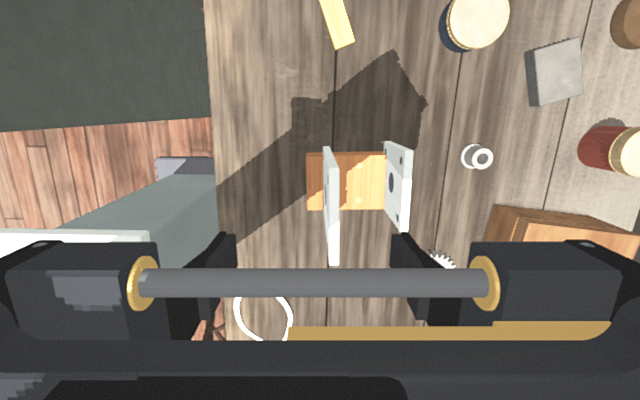

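The wrist view shows the tall plate's top edge running from (327,147) to (334,262), between the open fingers. The short plate is to the right, at (397,185).

Run:
```python
from h import *
import cv2
c=r.camera_info("wrist")
for p in [(327,147),(334,262)]: print(back(c,p,.19))
for e in ("top","scene"):print(e,proj(r.camera_info(e),r.read_state()["ee_pos"]))
a=cv2.imread("pics/w1.png")[135:275,290:430]
b=cv2.imread("pics/w1.png")
r_=r.camera("scene")[:,:,::-1]; t=r.camera("top")[:,:,::-1]
k=lambda i:cv2.resize(i,(400,400),interpolation=cv2.INTER_CUBIC)
cv2.imwrite("pics/c2.png",np.hstack([k(a),k(t[140:240,160:260])]))
```

```text
[0.43967896 0.33714359 0.19      ]
[0.45063126 0.22228718 0.19      ]
top [170.71055266 223.61740336]
scene [255.37829962  95.8555064 ]
```

View pics/c2.png

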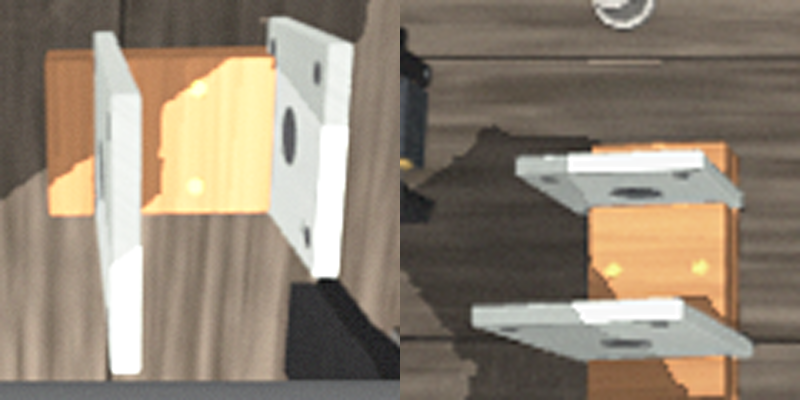

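Run:
```python
from h import *
c=r.camera_info("wrist")
f=lambda u,v:(290+u/2.857,135+v/2.857)
P=[back(c,f(*p),.19) for p in [(125,95),(126,373)]]; print(P,np.mean(P,0),np.linalg.norm(P[1]-P[0]))
P=[back(c,f(*p),.12) for p in [(337,42),(326,276)]]; print('short',P,np.mean(P,0),np.linalg.norm(P[1]-P[0]))
s=r.read_state(); X=R.from_quat(s["eef_rot"]).as_matrix();print(X)
```

```text
[array([0.4441152 , 0.32145813, 0.19      ]), array([0.44900221, 0.22211345, 0.19      ])] [0.44655871 0.27178579 0.19      ] 0.09946481318828664
short [array([0.53209062, 0.33237167, 0.12      ]), array([0.53845913, 0.23321642, 0.12      ])] [0.53527488 0.28279404 0.12      ] 0.09935955119464975
[[-2.87094667e-02  9.99587643e-01 -5.57235723e-04]
 [ 9.99587777e-01  2.87095772e-02  1.91325230e-04]
 [ 2.07244338e-04 -5.51513172e-04 -9.99999826e-01]]
```

{"op": "arm_command", "data": {"moves": [-1.1,0.8,0,-0.5,-1.1,0.8,0,-0.5,0,0,-0.1,0,0,0,2,0,0,0,2,0,0,0,2,0,0,0,2,0,0,0,2,0,0,0,1.5,0,0,0,1.0,0,0,0,0,0]}}

```text
time: 3.0
ee_pos: [0.4418, 0.2743, 0.1505]
eef_rot: [0.69, 0.724, -0.002, -0.0]
ft_force: [0.3, -0.7, -0.0]
width: 0.087
grip_force: 0.0
```

{"op": "arm_command", "data": {"moves": [0,0,0,0,0,0,0,0,0,0,0,0,0,0,0,0,0,0,0,0,0,0,0,0,0,0,0,0,0,0,0,0], "fingers": 0, "squeeze": 30}}

```text
time: 3.67
ee_pos: [0.4436, 0.2737, 0.1526]
eef_rot: [0.691, 0.723, 0.0, -0.0]
ft_force: [-0.7, -0.4, 1.0]
width: 0.0417
grip_force: 0.0
```

{"op": "arm_command", "data": {"moves": [0,0.2,0,0,0,0,0,0,0,0,0,0,0,0,0,0,0,0,0,0,0,0,0,0,0,0,0,0,0,0,0,0]}}

```text
time: 4.33
ee_pos: [0.4456, 0.2738, 0.1525]
eef_rot: [0.691, 0.723, 0.0, -0.0]
ft_force: [0.2, 0.4, -1.2]
width: 0.0082
grip_force: 30.0
```

{"op": "arm_command", "data": {"moves": [0,0,-0.5,0,0,0,-1,0,0,0,-1,0,0,0,-1,0,0,0,-1,0,0,0,-1.5,0,0,0,-1.5,0,0,0,-1.5,0,0,0,-1.5,0,0,0,-1,0,0,0,0,0]}}

```text
time: 5.25
ee_pos: [0.4465, 0.2744, 0.2703]
eef_rot: [0.691, 0.723, 0.002, 0.0]
ft_force: [1.0, 1.3, -4.1]
width: 0.0085
grip_force: 30.0
```

Run:
```python
from h import *
import cv2
s=r.read_state();print(s["time"],s["ee_pos"],R.from_quat(s["eef_rot"]).as_matrix()[:2,1],s["width"],s["grip_force"],s["joint_positions"])
w=r.camera("wrist");t=r.camera("top");c=r.camera("scene")
k=lambda i:cv2.resize(i[:,:,::-1],(400,300),interpolation=cv2.INTER_CUBIC)
cv2.imwrite("pics/c3.png",np.vstack([np.hstack([k(w[120:320,200:467]),k(t[130:280,160:360])]),np.hstack([k(c[60:210,220:420]),k(t[120:270,320:520])])]))
```

```text
5.25 [0.44645889 0.2743809  0.27031409] [0.99892728 0.04620301] 0.008506461838112604 29.967579730582656 [-0.94586783  0.06265574  0.32607566  1.60997468 -0.02065206  1.4682791
 -0.57213143]
```

View pics/c3.png

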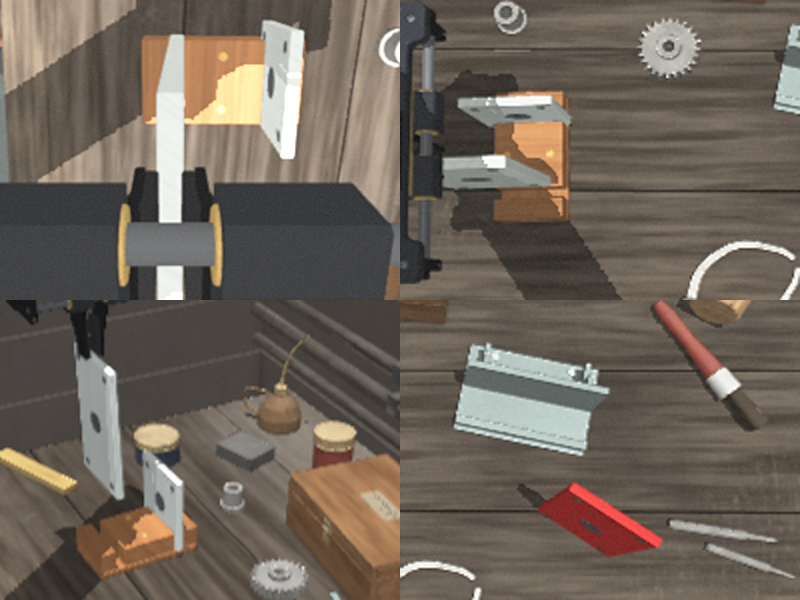

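The plate is held upright and square in the pads, and the short plate is undisturbed. Now carrying it over the stand.

{"op": "arm_command", "data": {"moves": [-1.5,0.4,0,0,-2.5,0.6,0,0,-3.4,0.9,0,0,-3.4,0.9,0,0,-3.4,0.9,0,0,-3.4,0.9,0,0,-3.4,0.9,0,0,-3.4,0.9,0,0,-3.4,0.9,0,0,-3.4,0.9,0,0,-3.4,0.9,0,0,-2.2,0.6,0,0], "squeeze": 40}}

```text
time: 6.4
ee_pos: [0.5592, -0.0933, 0.2666]
eef_rot: [0.692, 0.722, -0.001, 0.0]
ft_force: [0.7, -0.2, -3.3]
width: 0.0078
grip_force: 40.0
```

{"op": "arm_command", "data": {"moves": [0,0,0,3.6,0,0,0,3.6,0,0,0,3.6,0,0,0,3.5,0,0,0,0,0,0,0,0]}}

```text
time: 6.9
ee_pos: [0.5591, -0.0892, 0.2667]
eef_rot: [0.775, 0.632, -0.001, -0.0]
ft_force: [-0.1, -0.5, -3.6]
width: 0.0077
grip_force: 40.0
```

Run:
```python
from h import *
import cv2
s=r.read_state();print(s["time"],s["ee_pos"],R.from_quat(s["eef_rot"]).as_matrix()[:2,:2],s["width"])
w=r.camera("wrist");t=r.camera("top")
k=lambda i:cv2.resize(i[:,:,::-1],(400,300),interpolation=cv2.INTER_CUBIC)
cv2.imwrite("pics/c4.png",np.hstack([cv2.resize(w[90:290,200:467,::-1],(534,400),interpolation=cv2.INTER_CUBIC),cv2.resize(t[120:270,335:435,::-1],(266,400),interpolation=cv2.INTER_CUBIC)]))
```

```text
6.9 [ 0.55910543 -0.08917762  0.26671513] [[ 0.19998152  0.97979874]
 [ 0.97979963 -0.19998172]] 0.007746259623592011
```

View pics/c4.png

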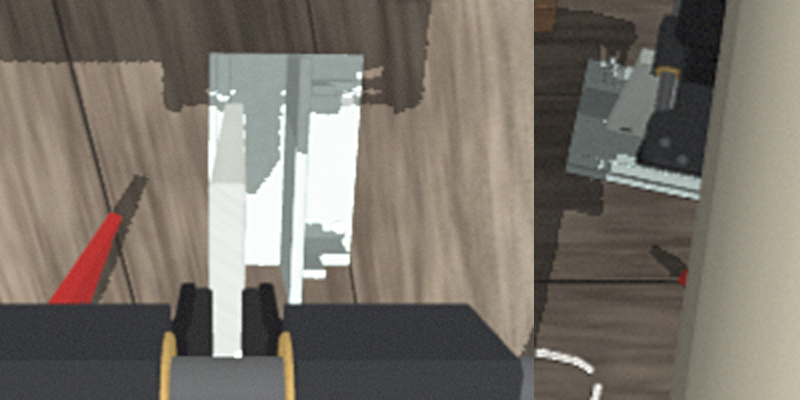

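Run:
```python
from h import *
c=r.camera_info("wrist"); x=np.array([.98,-.2]);y=np.array([.2,.98])
f=lambda u,v:(200+u/2,90+v/2)
a=back(c,f(209,52),.018)[:2]; print('lip corner',a,'toe',a+.01*x-.08*y)
b=back(c,f(209,190),.018)[:2];d=a-b;print('lip dir deg',np.degrees(np.arctan2(d[0],d[1])))
for u in(290,297,307): print('wall top',u,(back(c,f(u,153),.089)[:2]-(a+.01*x-.08*y))@x)
for p in [(216,184),(243,184),(214,340),(242,340)]: print('plate top',(back(c,f(*p),.267+.0475-.010)[:2]-(a+.01*x-.08*y))@np.array([x,y]).T)
s=r.read_state()["ee_pos"][:2];T=a+.01*x-.08*y;print('tcp in wrist toe',(s-T)@x,(s-T)@y)
T=np.array([.5535,-.101]);print('tcp in top toe',(s-T)@x,(s-T)@y)
```

```text
lip corner [ 0.56050725 -0.01899653] toe [ 0.55430725 -0.09939653]
lip dir deg 12.048827853183013
wall top 290 0.040689176489502106
wall top 297 0.044953080462229913
wall top 307 0.051044386301801574
plate top [-0.00084222  0.05145579]
plate top [0.00628077 0.05144606]
plate top [-0.00167626  0.00611112]
plate top [0.00627367 0.00610007]
tcp in wrist toe 0.0028199688198623576 0.011000435081680386
tcp in top toe 0.003290380147297116 0.012733286546483159
```

{"op": "arm_command", "data": {"moves": [-0.2,0.4,0,0.5,-0.2,0.4,0,0,0,0,1.5,0,0,0,1.8,0,0,0,1.8,0,0,0,1.8,0,0,0,1.8,0,0,0,1.5,0,0,0,0.6,0,0,0,0.3,0,0,0,0,0,0,0,0,0]}}

```text
time: 8.0
ee_pos: [0.5671, -0.0951, 0.1574]
eef_rot: [0.778, 0.628, 0.0, 0.0]
ft_force: [-0.2, 0.2, -2.9]
width: 0.008
grip_force: 40.0
```

Run:
```python
from h import *
s=r.read_state();x=np.array([.978,-.208]);y=x[::-1]*[-1,1];p=s["ee_pos"][:2]-[.554,-.1];print(s["ee_pos"],p@x,p@y,s["ft_force"],s["width"])
```

```text
[ 0.56708362 -0.09508661  0.15737059] 0.011773798162082735 0.007526684516569364 [-0.24412727  0.21616405 -2.88571101] 0.008010533935521664
```

{"op": "arm_command", "data": {"moves": [0,-0.2,0.3,0,0,0,0.3,0,0,0,0.2,0,0,0,0.1,0,0,0,0.1,0,0,0,0,0]}}

```text
time: 8.5
ee_pos: [0.5653, -0.094, 0.1472]
eef_rot: [0.778, 0.629, 0.001, 0.0]
ft_force: [0.9, 1.5, 2.7]
width: 0.0079
grip_force: 40.0
```

Contact with the floor is felt. Opening a little, so the plate can tip back between the fingers.

{"op": "arm_command", "data": {"moves": [0,0,0,0,0,0,0,0,0,0,0,0,0,0,0,0,0,0,0,0,0,0,0,0,0,0,0,0], "fingers": 35}}

```text
time: 9.08
ee_pos: [0.5645, -0.0945, 0.1465]
eef_rot: [0.778, 0.628, -0.0, -0.0]
ft_force: [0.2, -0.7, -0.2]
width: 0.0298
grip_force: 0.0
```

{"op": "arm_command", "data": {"moves": [0,0.3,0,0,0,0.3,0,0,0,0.3,0,0,0,0.3,0,0,0,0.3,0,0,0,0.3,0,0,0,0.3,0,0,0,0.3,0,0,0,0,0,0,0,0,0,0]}}

```text
time: 9.92
ee_pos: [0.5881, -0.0996, 0.1465]
eef_rot: [0.778, 0.628, -0.0, -0.0]
ft_force: [-0.2, 0.7, 0.1]
width: 0.0306
grip_force: 0.0
```

Run:
```python
from h import *
import cv2
s=r.read_state();print(s["time"],s["ee_pos"],s["ft_force"],s["width"])
w=r.camera("wrist");t=r.camera("scene")
cv2.imwrite("pics/c5.png",np.hstack([cv2.resize(w[90:290,200:400,::-1],(400,400)),cv2.resize(t[160:300,330:470,::-1],(400,400),interpolation=cv2.INTER_CUBIC)]))
```

```text
9.9167 [ 0.58805731 -0.09961108  0.14645263] [-0.19971021  0.73218823  0.06804852] 0.030633735704805203
```

View pics/c5.png

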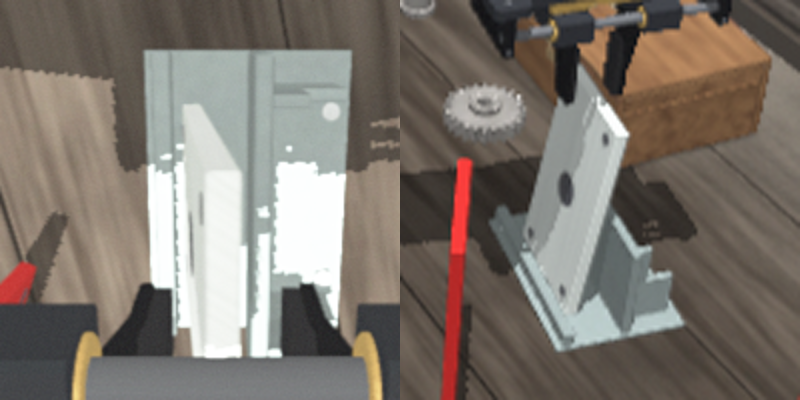

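The plate is tipping back between the fingers, with its foot behind the lip (the right-hand view shows the foot at (560,310)). Continuing to the wall.

{"op": "arm_command", "data": {"moves": [0,0.3,0,0,0,0.3,0,0,0,0.3,0,0,0,0.3,0,0,0,0.3,0,0,0,0.3,0,0,0,0.3,0,0,0,0.2,0,0,0,0,0,0,0,0,0,0]}}

```text
time: 10.85
ee_pos: [0.6105, -0.1044, 0.1464]
eef_rot: [0.778, 0.628, -0.0, -0.0]
ft_force: [0.2, -0.4, -0.1]
width: 0.0306
grip_force: 0.0
```

{"op": "arm_command", "data": {"moves": [0,0,0,0,0,0,0,0,0,0,0,0,0,0,0,0,0,0,0,0,0,0,0,0,0,0,0,0,0,0,0,0,0,0,0,0,0,0,0,0,0,0,0,0], "fingers": 100}}

```text
time: 11.77
ee_pos: [0.6105, -0.1043, 0.1465]
eef_rot: [0.778, 0.628, 0.0, -0.0]
ft_force: [0.1, 0.3, -0.7]
width: 0.086
grip_force: 0.0
```

{"op": "arm_command", "data": {"moves": [0,0,-0.5,0,0,0,-1,0,0,0,-1.5,0,0,0,-1.5,0,0,0,-1.5,0,0,0,-1.5,0,0,0,-1.5,0,0,0,-1.5,0,0,0,-1.5,0,0,0,-1,0,0,0,0,0]}}

```text
time: 12.68
ee_pos: [0.6114, -0.1048, 0.2794]
eef_rot: [0.778, 0.628, 0.001, 0.001]
ft_force: [0.3, 0.4, -0.3]
width: 0.087
grip_force: 0.0
```

Run:
```python
from h import *
import cv2
s=r.read_state();print(s["time"],s["ee_pos"],s["ft_force"],s["width"])
w=r.camera("wrist");t=r.camera("scene")
cv2.imwrite("pics/c6.png",np.hstack([cv2.resize(w[90:290,200:400,::-1],(400,400),interpolation=cv2.INTER_CUBIC),cv2.resize(t[180:300,340:460,::-1],(400,400),interpolation=cv2.INTER_CUBIC)]))
```

```text
12.6833 [ 0.61137693 -0.10475083  0.27941225] [ 0.26205753  0.39643675 -0.34236502] 0.0869516251827807
```

View pics/c6.png

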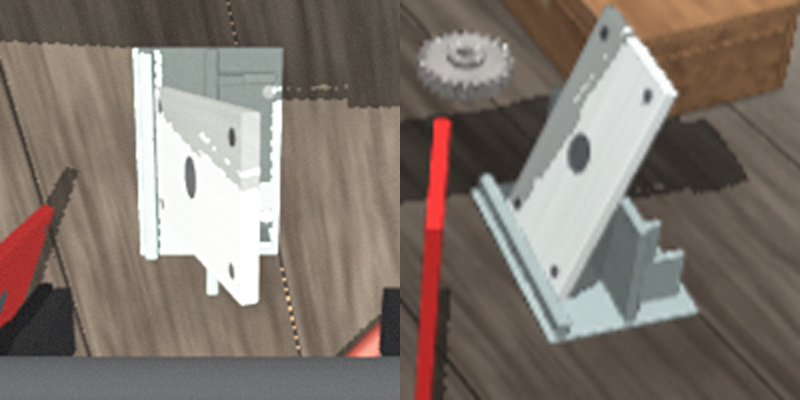

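Run:
```python
from h import *
c=r.camera_info("wrist"); x=np.array([.978,-.208]);y=np.array([.208,.978]);T=np.array([.554,-.1])
f=lambda u,v:(200+u/2,90+v/2)
for n,p,z in [('top rear far',(259,113),.174),('top rear near',(258,300),.174),('foot far',(161,88),.018),('lip far',(134,48),.018),('lip near',(141,258),.018)]:
    q=back(c,f(*p),z)[:2]-T; print(n,q@x,q@y)
# predicted projection of ideal plate, foot x=.005,y=0, lean 20deg
th=np.radians(20)
for yy in(-.05,.05):
  for L in(0,.18):
    P=np.r_[T+x*(.0+L*np.sin(th))+y*yy,.0075+L*np.cos(th)]; q=proj(c,P); print('ideal front face',yy,L,(q-[200,90])*2)
```

```text
top rear far 0.07116536597150049 0.05080122712209344
top rear near 0.0716647275932212 -0.045828603722749765
foot far 0.008843105291447852 0.05152512369750453
lip far -0.00930432520717601 0.0793002664173894
lip near -0.010916223872403688 -0.07773117315198094
ideal front face -0.05 0 [155.27247287 219.818721  ]
ideal front face -0.05 0.18 [238.67400058 309.54038575]
ideal front face 0.05 0 [150.45693144  89.13150114]
ideal front face 0.05 0.18 [239.00097402 115.43821878]
```

The measurements fit: foot against the lip, centred within about 3 mm, square, about 20° lean, gripper clear.

```bash
python3 -c "
from bench import r
print(r.close_job())"
```

```text
the job is handed in; nothing more can be done
None
```

The job is handed in, with no verdict shown: the tall plate leans on the stand's wall at about 20° with its foot just behind the lip, centred, square and released, and the short plate was left in the rack.

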